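Bangle onto the expander, cap home and back a quarter turn

ROBOT

A 6-joint arm with a two-finger parallel gripper is mounted at the origin on the work surface. World frame = base frame: x ahead of the robot, y to its left, z up, the work surface at z = 0. Lengths are in m, angles in rad, forces in N, time in s.
With the tool pointing down it reaches from about 0.35 to 0.925 m from the base axis. Payload 6.4 kg.
Tool frame: the origin (TCP) lies where the fingers leave the gripper's body, on its centre line; the fingertips stand 73 mm ahead of it and the grasp point (between the pads) lies ahead of it (grip_point_offset is the z of the grasp point in the tool frame, in m); z points along the fingers, y is the line along which they close (so a half turn about z gives the same grasp; the last joint's range is limited). The gripper opens to 85 mm and grips with 20 to 120 N. Pads are 22 mm wide; open, the fingers measure 114 mm over their backs; the gripper's body (76 mm by 85 mm) begins 54 mm behind the grasp point. The pads swing forward as they close: fully open they stand 13 mm farther back than shut.
Start: joints at [1.124, 0.245, 1.558, -0, 1.339, -0.174], TCP at [0.175, 0.626, 0.304] pointing down, gripper open.
Joint ranges: [-3.13, 3.13], [-1.02, 2.26], [0.13, 2.54], [-0.95, 4.09], [0.21, 2.88], [-2.74, 2.74]. Speed limits (rad/s): [2.57, 2.57, 3.14, 3.14, 3.14, 3.14].

INTERFACE

Orientations are given as a unit quaternion [w, x, y, z].
In Python, from rig import * gives the robot as it stands. The module is installed in compiled form; this text tells all that it offers.
- The arm moves only by the tool drive_tool, never from a script. Its argument "motion" is a list of rows, each a list of 7 numbers: the shift along the tool's x, y, z in units of 50 mm (1.0 is 50 mm), then the turn, a rotation vector about the tool's x, y, z in units of 5 degrees (1.0 is 5 degrees), then the opening, from 0 (shut) to 1 (fully open). A call has 1 to 20 rows; each row shifts and turns the commanded pose from where the row before left it, along the tool's axes as they then stand; what a row does not reach is not made up. A row lasts 1/10 s, in which the tool goes at most 50 mm and 8.59 degrees, less where a joint would pass 70% of its speed; a pose out of reach is approached as far as the arm can. A call is refused whole if a number of a shift passes 1 or a number of a turn 1, either way. A call with a gripper value outside its range is refused whole. The fingers move at their own pace and stop on an object; "force" is the grip in N (left out, the last holds). Time passes only in rows, so rows that do not move let the fingers close. It gives the time, the measured TCP pose, the force, the opening and the grip force at its end, in the units of the state.
- state(): the state, without advancing time (a new reading comes with each control period).
- get_image(name): name is "scene" or "top"; returns a dict with "image" (400x640x3 uint8, red, green, blue), "mtx" (3x3 intrinsics, pixels), "k1" (the pictures are not rectified: a ray, as slopes to the right and down, at radius r is drawn at 1 + k1 r^2 times it, then the intrinsics apply), "rvec" (rotation vector, rad) and "tvec" (3), from world to camera coordinates, as OpenCV has them. Camera axes: x right, y down, z forward; pixel columns grow to the right and rows downward; lengths in m; the calibration is good to about 2 mm. A picture is of the moment at which its call begins. There is no depth.
- finish_job(): hands the job in; it is judged then, once.
The state is a dict: "time_s": time; "joints": joint angles; "qvel": joint speeds; "joint_torque": joint torques, N m; "position": TCP position; "tool_rot": TCP orientation; "force": force on the tool from outside, world axes, zero at the start; "torque": the same for the moment, N m; "gripper_width": finger opening in m; "gripper_force": force on a finger pad.
Only numpy, scipy, OpenCV 4.12 (cv2) and the standard library are available. Lean on these libraries where they do the work, as an engineer would, in place of code of your own. Each camera call takes 0.05 s, during which the arm holds its last target. There are 200 camera calls.

TASK

Lift the brass bangle up off its steel mandrel and set it down flat on the seat of the bangle expander, round the four jaws, without dropping it; then, with the bangle let go, screw the knurled cap clockwise until it bottoms out and the jaws are fully out, and back it off a quarter turn so that the bangle can be turned for stamping. Finish still gripping the cap there, so that it cannot creep: do not let it go. Leave the copper bangle and everything else on the bench where it is.

Things in the scene. Friction and masses are not known exactly. Their poses are not given: they have to be found in the camera images.
- brass_bangle: The yellow brass bangle: a plain flat-sided ring, 66 mm outer and 60 mm inner diameter, 8 mm high, 45 g. It lies level round the top step of mandrel_a, resting on the ledge 55 mm above the bench. Origin at the centre of the ring in its lower face, z up along its axis. Fingers may grip it across its outside.
- mandrel_a: The dark steel stepped bangle mandrel that carries the brass bangle, fixed to the bench: three round steps of 78 mm diameter up to 28 mm height, 63 mm up to 55 mm and 54 mm up to 85 mm, its flat top. Origin at the centre of its foot on the bench. Its place and that of the like mandrel with the copper bangle may be swapped.
- copper_bangle: A red copper bangle of the same size and height on the other mandrel (like mandrel_a, on the other side of the expander). Origin at the centre of the ring in its lower face. To be left alone.
- expander: The bangle expander, bolted to the bench: a round green foot 116 mm wide and 14 mm high, a steel column 44 mm wide, and a round flange 63 mm wide whose flat top, the seat, is 75 mm above the bench (the bangle overhangs its edge by 1.5 mm). On the seat stand four aluminium jaws 8 mm high, each sliding outwards, and over them a brass cone and the knurled cap on one upright threaded spindle. Origin at the centre of the foot on the bench; z up.
- seat (a point): Centre of the seat (the flange's top), 75 mm above the bench, on the axis of the expander. A bangle that is seated has its origin here. The jaws reach about 25.5 to 28 mm from the axis at the start, 29.8 mm when the cap is fully home, and draw back 0.9 mm per rad.
- draw_cone: The brass cone under the cap, 31 mm wide; it carries the cap and goes down 0.64 mm per rad with it and does not turn. Origin on the axis at its lower end. Only for reference: the cap is what is turned.
- cap_grip (a point): On the axis of the knurled cap, 12 mm above its underside and 7 mm below its flat top: the height at which to grip it. The cap is a dark steel cylinder 36 mm in diameter and 19 mm high with a white index line from the centre of its top to the rim, along the x axis of this point. Its top stands 36 mm above the seat when it is fully home and is up to 3 mm higher at the start; its underside is 9 mm above the tops of the jaws when home.
- cap (a joint): Angle of the knurled cap in rad. It grows as the cap is screwed down (clockwise seen from above), 4 mm of descent per turn, and ends at a hard stop at 5.0, where the cap is bottomed out and the jaws are fully out. It starts somewhere between 0.5 and 2.5, stays where it is left and takes about 0.06 N m to turn.
- bench_block: A dark steel stamping block 100 x 100 x 60 mm on a black rubber pad 130 x 130 x 8 mm. Origin at the centre of its underside. To be left alone.
- mallet: A mallet lying on the bench, 265 mm long: wooden handle, white nylon head 110 mm long with a black band. Origin on the bench under the handle. To be left alone.
- hammer: A hammer lying on the bench, 260 mm long, wooden handle and dark steel head. Origin on the bench under its middle. To be left alone.
- marker: A purple marker pen, 140 mm long, 20 mm thick, lying on the bench. Origin under its middle. To be left alone.
- punch_1: A steel letter punch lying on the bench, 70 x 8 x 8 mm. Origin under its middle. To be left alone.
- punch_2: Another steel letter punch like punch_1. To be left alone.

How it is judged:
By the outcome, as a careful person would: the job done as asked, in the order asked, and still so for the second after the job is handed in, while the arm keeps its last pose, push and grip.
It also fails if it takes over 72 s, if anything falls off the work surface, if the arm or the gripper's body presses on something with over 40 N, if the wrist force passes 120 N, or if a joint passes its speed limit or range.

## Working session

There is one attempt and no reset: what is moved stays moved. The work goes in short steps, Python scripts to look and compute and a tool call to move; the robot and the scene stay as the last step left them, time stands still between calls to the robot, and variables do not carry over. Pictures are saved under pics/ and viewed, at most 10 in all, crops included, and the job is handed in when it is done.

Besides the shell and the picture viewer there is one more tool, called as name(argument=value, ...) on one line, values as JSON. drive_tool: Moves the arm, as the interface text tells. Its arguments: {"type":"object","properties":{"motion":{"type":"array","items":{"type":"array","items":{"type":"number"}}},"force":{"type":"number"}},"required":["motion"]}

```bash
mkdir -p pics; python3 - <<'E'
from rig import *
import cv2,numpy as np
s=state();print({k:np.round(v,4).tolist() for k,v in s.items()})
for n in("scene","top"):
    g=get_image(n);cv2.imwrite(f"pics/{n}0.png",g["image"][:,:,::-1]);np.savez(f"{n}0.npz",**g)
    print(n,g["mtx"].tolist() if hasattr(g["mtx"],'tolist') else g["mtx"],g["k1"],g["rvec"],g["tvec"], -cv2.Rodrigues(np.array(g["rvec"],float))[0].T@np.array(g["tvec"]))
import rig;print([k for k in dir(rig) if k[0]!='_'])
try: print(grip_point_offset)
except Exception as e: print(e)
E
```

```text
{'time_s': 0.0, 'joints': [1.1239, 0.2458, 1.559, 0.0, 1.3387, -0.1741], 'qvel': [-0.0003, 0.001, 0.0002, -0.0023, -0.0, 0.0004], 'joint_torque': [-0.0011, -42.95, -32.6136, -0.0003, 0.0053, 0.0], 'position': [0.1749, 0.6256, 0.3028], 'tool_rot': [-0.0003, 0.136, 0.9907, -0.0009], 'force': [0.2655, -0.1832, 0.4782], 'torque': [0.0234, -0.0073, 0.0073], 'gripper_force': 0.0, 'gripper_width': 0.0852}
scene [[388.93855998423385, 0.0, 321.3776229796192], [0.0, 388.93855998423385, 195.63998480248796], [0.0, 0.0, 1.0]] 0.03217503202327399 [ 0.8644506   2.34146465 -1.31508556] [ 0.43995709 -0.09995213  1.72247352] [1.3016819  0.88930657 0.82778364]
top [[513.4836264395431, 0.0, 324.32617404557874], [0.0, 513.4836264395431, 199.3150919863926], [0.0, 0.0, 1.0]] -0.077879784804277 [ 2.15926531 -2.17638706  0.1082939 ] [0.02226907 0.5727301  1.61092514] [0.40558553 0.01456429 1.66098878]
['Unreachable', 'finish_job', 'get_image', 'grip_point_offset', 'state']
0.0539
```

View pics/scene0.png

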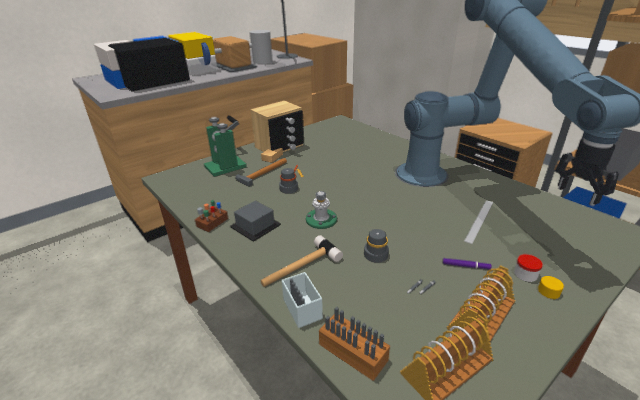

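View pics/top0.png

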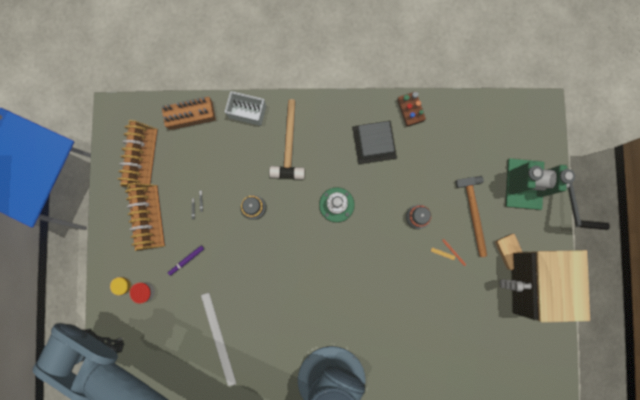

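```bash
python3 - <<'E'
import cv2,numpy as np
t=cv2.imread("pics/top0.png");s=cv2.imread("pics/scene0.png")
c=lambda im,x,y:cv2.resize(im[y-25:y+25,x-33:x+33],(396,300),interpolation=cv2.INTER_CUBIC)
cv2.imwrite("pics/crop0.png",np.vstack([np.hstack([c(t,252,207),c(t,337,204)]),np.hstack([c(s,376,245),c(s,321,208)])]))
E
```

```text
(no output)
```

View pics/crop0.png

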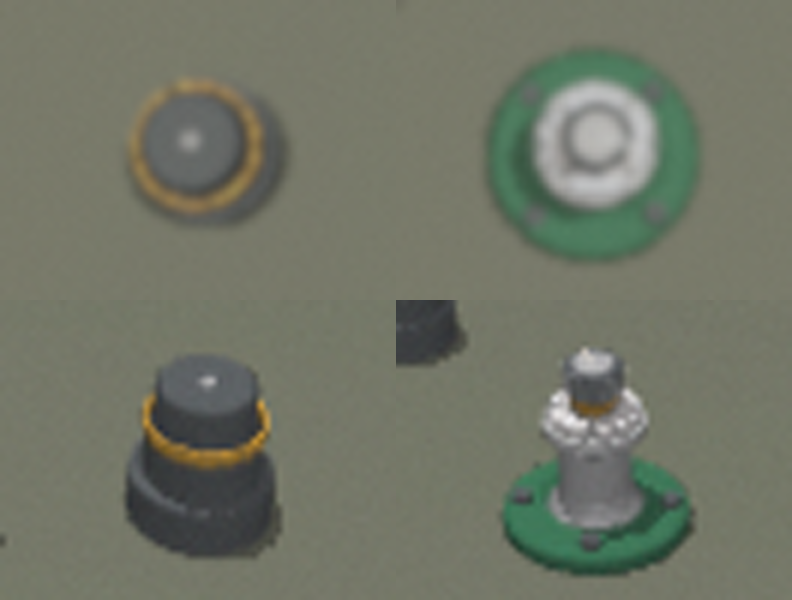

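```bash
cat > h.py <<'E'
import cv2,numpy as np
def cam(g):
    R=cv2.Rodrigues(np.array(g["rvec"],float))[0];t=np.array(g["tvec"],float).ravel();return R,t,-R.T@t
def rays(g,p):
    R,t,C=cam(g);u=cv2.undistortPoints(np.array(p,float).reshape(-1,1,2),np.array(g["mtx"],float),np.array([float(g["k1"]),0,0,0])).reshape(-1,2)
    return C,np.c_[u,np.ones(len(u))]@R
def plane(g,p,z):
    C,d=rays(g,p);return C+d*((z-C[2])/d[:,2:])
def tri(g1,p1,g2,p2):
    A=np.zeros((3,3));b=np.zeros(3);L=[]
    for g,p in((g1,p1),(g2,p2)):
        C,d=rays(g,p);d=d[0]/np.linalg.norm(d[0]);P=np.eye(3)-np.outer(d,d);A+=P;b+=P@C;L.append((P,C))
    x=np.linalg.solve(A,b);return x,[np.linalg.norm(P@(x-C))for P,C in L]
def proj(g,X):
    return cv2.projectPoints(np.array(X,float).reshape(-1,1,3),np.array(g["rvec"],float),np.array(g["tvec"],float),np.array(g["mtx"],float),np.array([float(g["k1"]),0,0,0]))[0].reshape(-1,2)
def mask(g,c,lo,hi,r=28):
    h=cv2.cvtColor(g["image"],cv2.COLOR_RGB2HSV);m=cv2.inRange(h,np.array(lo),np.array(hi));k=np.zeros_like(m);x,y=c;k[y-r:y+r,x-r:x+r]=m[y-r:y+r,x-r:x+r];return k
def blob(m):
    cs,_=cv2.findContours(m,cv2.RETR_EXTERNAL,cv2.CHAIN_APPROX_NONE);return max(cs,key=cv2.contourArea)
def circ(P):
    A=np.c_[2*P[:,:2],np.ones(len(P))];s=np.linalg.lstsq(A,(P[:,:2]**2).sum(1),rcond=None)[0];return s[:2],np.sqrt(s[2]+s[:2]@s[:2])
E
python3 - <<'E'
from h import *
T=dict(np.load("top0.npz"));S=dict(np.load("scene0.npz"))
def ell(m):
    c=cv2.convexHull(np.vstack(cv2.findContours(m,cv2.RETR_EXTERNAL,cv2.CHAIN_APPROX_NONE)[0]));e=cv2.fitEllipse(c);return np.array(e[0]),np.round(e[1],1)
for nm,ct,cs,lo,hi in(("brass",(252,207),(376,245),(12,95,60),(28,255,255)),("foot",(337,204),(321,212),(60,90,40),(90,255,255))):
    a,b=ell(mask(T,ct,lo,hi)),ell(mask(S,cs,lo,hi));x,e=tri(T,a[0],S,b[0]);print(nm,a,b,x.round(4),np.round(e,4))
    for z in(.014,.063):
        for g,c in((T,ct),(S,cs)):
            q=blob(mask(g,c,lo,hi)).reshape(-1,2);q=cv2.convexHull(q).reshape(-1,2);print(z,circ(plane(g,q,z)))
# flange / cap in top: bright low-sat
m=mask(T,(337,204),(0,0,120),(180,50,255),20);print("flange top",cv2.fitEllipse(cv2.convexHull(blob(m))))
h=cv2.cvtColor(S["image"],cv2.COLOR_RGB2GRAY);print(h[180:204,308:336])
h=cv2.cvtColor(T["image"],cv2.COLOR_RGB2GRAY);print(h[190:214,324:350])
E
```

```text
brass (array([251.29901123, 206.1100769 ]), array([20.3, 21.4])) (array([376.78210449, 240.01789856]), array([14.8, 21.2])) [0.5507 0.247  0.0574] [0.0004 0.0004]
0.014 (array([0.55455541, 0.25365498]), np.float64(0.0338483621459463))
0.014 (array([0.50942787, 0.2108308 ]), np.float64(0.0364592468248787))
0.063 (array([0.55012337, 0.24654173]), np.float64(0.03284133054792356))
0.063 (array([0.55713152, 0.25168357]), np.float64(0.03426394206662933))
foot (array([336.2767334 , 204.40420532]), array([32. , 32.1])) (array([320.95431519, 218.16926575]), array([19.8, 30.7])) [ 0.5586 -0.0208  0.0044] [0.0001 0.0001]
0.014 (array([ 0.52310902, -0.02068686]), np.float64(0.02386315364297003))
0.014 (array([ 0.56685695, -0.01115187]), np.float64(0.0588038165002478))
0.063 (array([ 0.51961254, -0.0196381 ]), np.float64(0.02315319463097467))
0.063 (array([0.61110264, 0.04306704]), np.float64(0.055263087894788655))
flange top ((336.9757080078125, 202.3321075439453), (21.35611343383789, 21.61267852783203), 175.65228271484375)
[[116 118 115 115 116 118 117 117 116 116 116 119 118 116 115 116 118 11
[... 4653 characters left out ...]
56 170 174
  169 172 177 167 140 110 101 105]
 [ 86  80  79  92 123 154 167 162 159 167 170 169 163 162 170 183 190 187
  177 176 174 156 125 102 101 104]
 [ 86  81  78  84 105 138 164 171 173 181 190 191 189 189 191 196 194 187
  179 175 162 136 108 100 102 106]
 [ 91  83  79  78  86 113 143 159 163 173 184 186 187 188 187 188 184 174
  161 152 135 111 101 102 106 109]
 [100  92  83  78  79  90 111 132 146 159 165 167 169 171 171 169 164 150
  134 118 106 100 103 105 108 108]
 [104  97  87  82  79  79  85  99 118 132 140 147 155 158 156 151 138 122
  106  99  98 100 105 107 108 106]
 [104 100  95  90  87  84  80  84  89  98 108 116 123 127 127 121 113 102
   98  97  97  99 105 106 108 106]]
```

```bash
python3 - <<'E'
from h import *
T=dict(np.load("top0.npz"));S=dict(np.load("scene0.npz"))
for p,z in(((336.28,204.4),.013),((336.98,202.33),.080),((337.2,200.9),.1125)): print(plane(T,p,z).round(4))
print("cap top tri",tri(T,(337.2,200.9),S,(320.7,193.2)))
# cap top ellipse: proj of predicted
for c in((.557,-.0205),(.559,-.021)):
    print(proj(S,[[*c,.112],[*c,.075],[*c,.014]]).round(1),proj(T,[[*c,.112],[*c,.075],[*c,.014]]).round(1))
# fingertip view: predicted TCP/tips
print(proj(S,[[.1749,.6256,.3028],[.1749,.6256,.2298]]).round(1),proj(T,[[.1749,.6256,.3028],[.1749,.6256,.2298]]).round(1))
# brass top view ring inner/outer at z=.063 by contour, mandrel top
m=mask(T,(252,207),(12,95,60),(28,255,255));c,h=cv2.findContours(m,cv2.RETR_CCOMP,cv2.CHAIN_APPROX_NONE)
for k in c:
    if len(k)>20: print(len(k),circ(plane(T,k.reshape(-1,2),.063)))
m=mask(S,(376,236),(90,10,20),(130,120,140),14);print(cv2.boundingRect(blob(m)))
E
```

```text
[[ 0.5578 -0.0206  0.013 ]]
[[ 0.558  -0.0214  0.08  ]]
[[ 0.5592 -0.0214  0.1125]]
cap top tri (array([ 0.55859458, -0.02080985,  0.1122052 ]), [np.float64(0.0008748449862745452), np.float64(0.0008748449862746117)])
[[320.9 193.1]
 [321.  201.9]
 [321.3 215.9]] [[336.9 201.6]
 [336.7 202.8]
 [336.3 204.6]]
[[320.3 193.2]
 [320.5 202.1]
 [320.8 216.1]] [[337.1 201. ]
 [336.8 202.2]
 [336.4 204. ]]
[[583.5 176.9]
 [574.5 199.9]] [[ 95.6 340.2]
 [107.  335.8]]
70 (array([0.55090721, 0.24717606]), np.float64(0.03107293718260742))
(369, 230, 17, 15)
```

drive_tool(motion=[[-0.6,-0.6,0,0,0,-1,1],[-0.6,-0.6,0,0,0,-1,1],[-0.6,-0.6,0,0,0,-1,1],[-0.6,-0.6,0,0,0,-1,1],[0,-0.6,0,0,0,-1,1],[0,-0.6,0,0,0,-1,1],[0,0,0,0,0,-1,1],[0,0,0,0,0,-1,1],[0,0,0,0,0,-1,1],[0,0,0,0,0,-1,1],[0,0,0,0,0,-1,1],[0,0,0,0,0,-1,1],[0,0,0,0,0,-1,1],[0,0,0,0,0,-1,1],[0,0,0,0,0,0,1]])

```text
time_s: 1.6
position: [0.2835, 0.4312, 0.3034]
tool_rot: [-0.0, -0.457, 0.89, -0.0]
force: [-0.8, 0.1, -0.4]
gripper_width: 0.0851
gripper_force: 0.0
```

```bash
cat >> h.py <<'E'
from scipy.spatial.transform import Rotation as Ro
def togo(s,tgt):
    w=np.array(s["tool_rot"]);R=Ro.from_quat(w[[1,2,3,0]]).as_matrix();return (R.T@(np.array(tgt)-s["position"])/.05).round(3)
E
python3 - <<'E'
from h import *;from rig import *
print(togo(state(),[.5505,.247,.25]))
E
```

```text
[-0.12  -6.487  1.068]
```

drive_tool(motion=[[0,-0.5,0.1,0,0,0,1],[0,-0.7,0.1,0,0,0,1],[0,-0.7,0.1,0,0,0,1],[0,-0.7,0.1,0,0,0,1],[-0.12,-0.7,0.1,0,0,0,1],[0,-0.7,0.1,0,0,0,1],[0,-0.7,0.1,0,0,0,1],[0,-0.7,0.1,0,0,0,1],[0,-0.6,0.1,0,0,0,1],[0,-0.4,0.1,0,0,0,1],[0,-0.087,0.068,0,0,0,1],[0,0,0,0,0,0,1],[0,0,0,0,0,0,1]])

```text
time_s: 2.9
position: [0.5499, 0.2481, 0.2503]
tool_rot: [-0.0, -0.457, 0.889, 0.0]
force: [-0.6, 0.5, -0.5]
gripper_width: 0.0854
gripper_force: 0.0
```

```bash
python3 - <<'E'
from h import *;from rig import *
s=state();print(s["position"],s["joints"],togo(s,[.5505,.247,.25]))
a=[]
for n,z in(("scene",.2),("top",.2)):
    g=get_image(n);p=np.array(s["position"]);x,y=proj(g,p-[0,0,.1])[0].astype(int);np.savez(n+"1.npz",**g)
    x=min(max(x,50),590);y=min(max(y,60),340);im=g["image"][y-60:y+60,x-50:x+50,::-1];a.append(cv2.resize(im,(400,480),interpolation=cv2.INTER_CUBIC));print(n,x,y,proj(g,[p,p-[0,0,.06],p-[0,0,.073]]).round(1).tolist())
cv2.imwrite("pics/hover1.png",np.hstack(a))
E
```

```text
[0.54989087 0.24805488 0.25034086] [ 2.35905129e-01  1.90356125e-01  1.72370736e+00  3.64399709e-04
  1.22823721e+00 -2.28461279e+00] [ 0.01  -0.022  0.007]
scene 379 215 [[381.2, 187.6], [379.9, 204.9], [379.6, 208.5]]
top 246 203 [[241.0, 200.1], [244.4, 202.2], [245.1, 202.6]]
```

View pics/hover1.png

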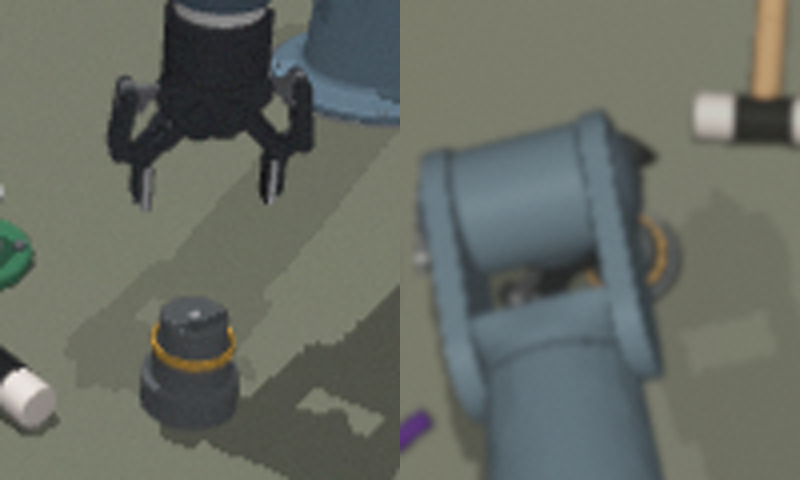

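drive_tool(motion=[[0.01,-0.022,0,0,0,1,1],[0,0,0.2,0,0,1,1],[0,0,0.4,0,0,1,1],[0,0,0.5,0,0,1,1],[0,0,0.5,0,0,0,1],[0,0,0.3,0,0,0,1],[0,0,0.1,0,0,0,1],[0,0,0,0,0,0,1]])

```text
time_s: 3.8
position: [0.5511, 0.2465, 0.1504]
tool_rot: [-0.0, -0.296, 0.955, 0.0]
force: [-0.2, -0.6, 0.4]
gripper_width: 0.0851
gripper_force: 0.0
```

```bash
python3 - <<'E'
from h import *;from rig import *
s=state();print(s["position"],s["joints"][5],togo(s,[.5505,.247,.107]))
g=get_image("scene");cv2.imwrite("pics/a.png",cv2.resize(g["image"][170:280,320:440,::-1],(720,600)[:2],interpolation=cv2.INTER_CUBIC))
E
```

```text
[0.55109921 0.24651294 0.15037114] -1.9382456359294586 [0.004 0.015 0.867]
```

View pics/a.png

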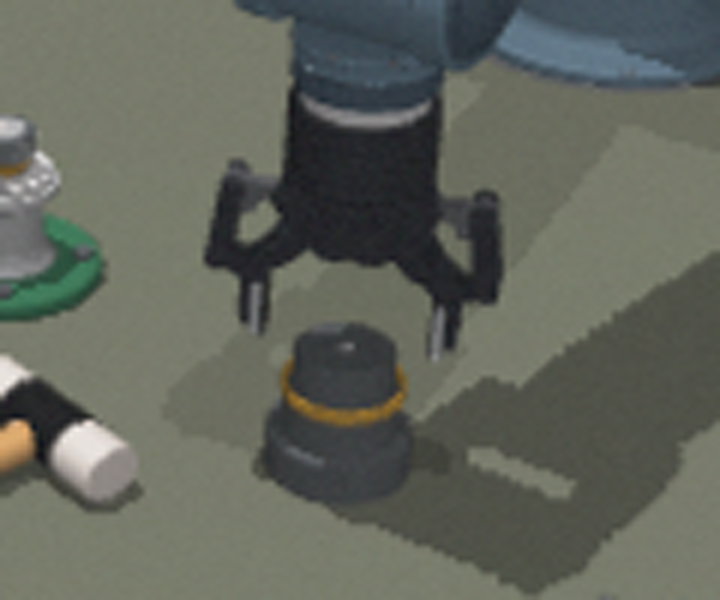

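drive_tool(motion=[[0.004,0.015,0.2,0,0,0,1],[0,0,0.3,0,0,0,1],[0,0,0.25,0,0,0,1],[0,0,0.12,0,0,0,1],[0,0,0,0,0,0,1],[0,0,0,0,0,0,0.82],[0,0,0,0,0,0,0.76],[0,0,0,0,0,0,0.72],[0,0,0,0,0,0,0.6],[0,0,0,0,0,0,0.6],[0,0,0,0,0,0,0.6],[0,0,0,0,0,0,0.6]], force=25)

```text
time_s: 5.05
position: [0.5512, 0.2468, 0.1077]
tool_rot: [0.001, -0.295, 0.955, -0.0]
force: [-1.0, 0.3, 2.2]
gripper_width: 0.0653
gripper_force: 28.2
```

drive_tool(motion=[[0,0,-0.05,0,0,0,0.6],[0,0,-0.1,0,0,0,0.6],[0,0,-0.15,0,0,0,0.6],[0,0,-0.2,0,0,0,0.6],[0,0,-0.2,0,0,0,0.6],[0,0,-0.2,0,0,0,0.6],[0,0,-0.2,0,0,0,0.6],[0,0,-0.3,0,0,0,0.6],[0,0,-0.3,0,0,0,0.6],[0,0,-0.2,0,0,0,0.6],[0,0,-0.1,0,0,0,0.6],[0,0,0,0,0,0,0.6]])

```text
time_s: 6.25
position: [0.5511, 0.2468, 0.2081]
tool_rot: [0.001, -0.295, 0.955, -0.0]
force: [-0.3, 0.0, -0.7]
gripper_width: 0.0654
gripper_force: 27.9
```

```bash
python3 - <<'E'
from h import *;from rig import *
s=state();print(s["position"],s["joints"],s["force"],s["gripper_force"])
for z in (.21,): print(togo(s,[.558,-.021,z]), togo(s,[.558,.08,z]))
E
```

```text
[0.55114247 0.24682546 0.2080504 ] [ 2.33504078e-01  2.40831903e-01  1.74824655e+00 -4.24793336e-06
  1.15087206e+00 -1.93712655e+00] [-0.32115608  0.04554977 -0.69483426] 27.93425736366771
[ 2.911 -4.499 -0.041] [ 1.77  -2.831 -0.04 ]
```

Now over the expander.

drive_tool(motion=[[0.1,-0.15,0,0,0,0,0.6],[0.25,-0.4,0,0,0,0,0.6],[0.3,-0.45,0,0,0,0,0.6],[0.3,-0.45,0,0,0,0,0.6],[0.3,-0.45,0,0,0,0,0.6],[0.3,-0.45,0,0,0,0,0.6],[0.3,-0.45,0,0,0,0,0.6],[0.3,-0.45,0,0,0,0,0.6],[0.3,-0.45,0,0,0,0,0.6],[0.25,-0.4,0,0,0,0,0.6],[0.15,-0.3,0,0,0,0,0.6],[0.061,-0.1,0,0,0,0,0.6],[0,0,0,0,0,0,0.6],[0,0,0,0,0,0,0.6]])

```text
time_s: 7.65
position: [0.5575, -0.0206, 0.2067]
tool_rot: [-0.0, -0.296, 0.955, 0.0]
force: [0.7, 0.1, 0.1]
gripper_width: 0.0649
gripper_force: 27.9
```

```bash
python3 - <<'E'
from h import *;from rig import *
s=state();print(s["position"],s["joints"],s["gripper_force"],togo(s,[.558,-.021,.2]))
g=get_image("scene");np.savez("scene2.npz",**g);t=get_image("top");np.savez("top2.npz",**t)
a=cv2.resize(g["image"][140:230,270:370,::-1],(400,360),interpolation=cv2.INTER_CUBIC);b=cv2.resize(t["image"][155:245,290:390,::-1],(400,360),interpolation=cv2.INTER_CUBIC)
cv2.imwrite("pics/b.png",np.hstack([a,b]))
m=mask(g,(320,182),(12,95,60),(28,255,255),20);c=np.vstack([k for k in cv2.findContours(m,0,1)[0]]);print(cv2.boundingRect(c),proj(g,[[*s["position"][:2],s["position"][2]-.048]]))
E
```

```text
[ 0.55749004 -0.02055979  0.20670581] [-2.40193418e-01  1.41556922e-01  1.86641776e+00  3.16101395e-04
  1.13431718e+00 -2.41143676e+00] 27.936649471521378 [-0.003 -0.013  0.134]
(300, 170, 29, 32) [[320.49914029 181.67161544]]
```

View pics/b.png

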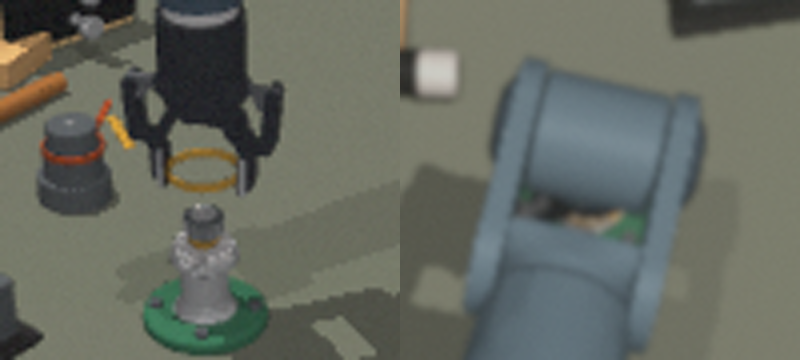

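```bash
python3 - <<'E'
from h import *
g=dict(np.load("scene2.npz"))
h=cv2.cvtColor(g["image"],cv2.COLOR_RGB2HSV);m=cv2.inRange(h,np.array((12,110,60)),np.array((28,255,255)));k=np.zeros_like(m);k[174:191,309:333]=m[174:191,309:333]
pts=np.argwhere(k)[:,::-1].astype(float);print(len(pts),pts.min(0),pts.max(0))
# ring pixels as centreline: cast on mid height plane, fit circle
for z in(.154,.158,.162): 
    P=plane(g,pts,z);c,r=circ(P);print(z,c.round(4),r.round(4),np.std(np.hypot(*(P[:,:2]-c).T)).round(4))
# same with original brass on mandrel
S=dict(np.load("scene0.npz"))
p=np.argwhere(mask(S,(376,245),(12,110,60),(28,255,255)))[:,::-1].astype(float);P=plane(S,p,.059);print(circ(P))
# cap outline column centres in scene0
gr=cv2.cvtColor(S["image"],cv2.COLOR_RGB2HSV)
print(plane(S,[[320.7,193.2]],.1122))
E
```

```text
70 [311. 177.] [328. 187.]
0.154 [ 0.5538 -0.0257] 0.0323 0.0031
0.158 [ 0.5583 -0.0203] 0.0321 0.0031
0.162 [ 0.5627 -0.0149] 0.0319 0.0031
(array([0.55217348, 0.24793832]), np.float64(0.031084409112734628))
[[ 0.55802602 -0.0201306   0.1122    ]]
```

drive_tool(motion=[[0,0,0.1,0,0,0,0.6],[0,0,0.2,0,0,0,0.6],[0,0,0.25,0,0,0,0.6],[0,0,0.25,0,0,0,0.6],[0,0,0.2,0,0,0,0.6],[0,0,0.15,0,0,0,0.6],[0,0,0.1,0,0,0,0.6],[0,0,0.07,0,0,0,0.6],[0,0,0.04,0,0,0,0.6],[0,0,0,0,0,0,0.6],[0,0,0,0,0,0,0.6]])

```text
time_s: 8.85
position: [0.5579, -0.0212, 0.1394]
tool_rot: [0.0, -0.295, 0.955, -0.0]
force: [-0.3, -0.3, -0.3]
gripper_width: 0.065
gripper_force: 27.9
```

drive_tool(motion=[[0,0,0.02,0,0,0,0.6],[0,0,0.02,0,0,0,0.6],[0,0,0.02,0,0,0,0.6],[0,0,0.02,0,0,0,0.6],[0,0,0.02,0,0,0,0.6],[0,0,0,0,0,0,0.6]])

```text
time_s: 9.45
position: [0.5575, -0.0211, 0.1338]
tool_rot: [-0.0, -0.295, 0.955, 0.0]
force: [0.4, 0.1, -0.3]
gripper_width: 0.0651
gripper_force: 27.9
```

Ring bottom is at about 81 mm, inside the jaw height, with no contact. About 6 mm to go.

drive_tool(motion=[[0,0,0.02,0,0,0,0.6],[0,0,0.02,0,0,0,0.6],[0,0,0.02,0,0,0,0.6],[0,0,0.02,0,0,0,0.6],[0,0,0,0,0,0,0.6],[0,0,0,0,0,0,0.6]])

```text
time_s: 10.05
position: [0.5577, -0.0212, 0.13]
tool_rot: [-0.0, -0.295, 0.955, 0.0]
force: [0.1, 0.8, 0.1]
gripper_width: 0.0652
gripper_force: 27.9
```

drive_tool(motion=[[0,0,0.02,0,0,0,0.6],[0,0,0.01,0,0,0,0.6],[0,0,0,0,0,0,0.6],[0,0,0,0,0,0,0.6]])

```text
time_s: 10.45
position: [0.5576, -0.0211, 0.1285]
tool_rot: [-0.0, -0.295, 0.955, 0.0]
force: [-0.0, 0.7, -0.7]
gripper_width: 0.0653
gripper_force: 27.9
```

drive_tool(motion=[[0,0,0.01,0,0,0,0.6],[0,0,0.01,0,0,0,0.6],[0,0,0,0,0,0,0.6],[0,0,0,0,0,0,0.6]])

```text
time_s: 10.85
position: [0.5577, -0.0212, 0.1276]
tool_rot: [0.0, -0.295, 0.955, -0.0]
force: [0.1, 0.4, 0.5]
gripper_width: 0.0655
gripper_force: 28.0
```

drive_tool(motion=[[0,0,0.01,0,0,0,0.6],[0,0,0.01,0,0,0,0.6],[0,0,0,0,0,0,0.6],[0,0,0,0,0,0,0.6]])

```text
time_s: 11.25
position: [0.5578, -0.0212, 0.1275]
tool_rot: [-0.0, -0.296, 0.955, -0.0]
force: [-5.5, 0.9, 7.9]
gripper_width: 0.0654
gripper_force: 28.6
```

drive_tool(motion=[[0,0,0,0,0,0,0.82],[0,0,0,0,0,0,0.9],[0,0,0,0,0,0,1],[0,0,0,0,0,0,1],[0,0,-0.1,0,0,0,1],[0,0,-0.2,0,0,0,1],[0,0,-0.3,0,0,0,1],[0,0,-0.4,0,0,0,1],[0,0,0,0,0,0,1],[0,0,0,0,0,0,1]])

```text
time_s: 12.25
position: [0.5581, -0.0213, 0.1775]
tool_rot: [0.001, -0.295, 0.955, -0.001]
force: [-0.3, -0.8, 0.0]
gripper_width: 0.0854
gripper_force: 0.0
```

```bash
python3 - <<'E'
from h import *;from rig import *
s=state();print(s["position"],s["joints"],s["torque"],s["force"],togo(s,[.558,-.021,.155]))
g=get_image("scene");np.savez("scene3.npz",**g)
cv2.imwrite("pics/c.png",cv2.resize(g["image"][160:235,275:365,::-1],(720,600),interpolation=cv2.INTER_CUBIC))
p=np.argwhere(mask(g,(321,202),(12,110,60),(28,255,255),14))[:,::-1].astype(float);P=plane(g,p,.079);print(len(p),circ(P))
E
```

```text
[ 0.55808644 -0.02125052  0.17752919] [-2.41062682e-01  1.83554034e-01  1.87940372e+00 -9.07785917e-06
  1.07649315e+00 -2.41177565e+00] [-0.00062015 -0.00838909 -0.00026608] [-0.26743286 -0.81216965  0.00557396] [-0.001  0.006  0.451]
47 (array([ 0.56123577, -0.01759782]), np.float64(0.027442056697822955))
```

View pics/c.png

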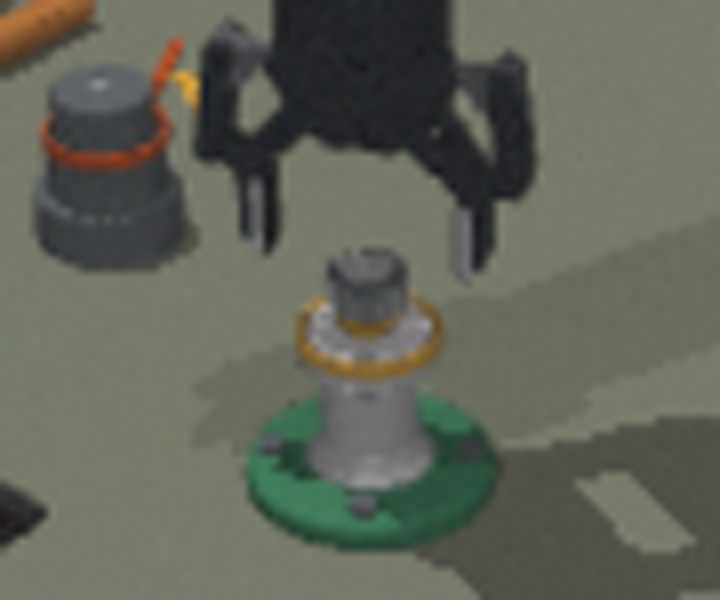

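drive_tool(motion=[[0,0,0.1,0,0,0,1],[0,0,0.15,0,0,0,0.8],[0,0,0.1,0,0,0,0.7],[0,0,0,0,0,0,0.6],[0,0,0,0,0,0,0.5],[0,0,0,0,0,0,0.4],[0,0,0,0,0,0,0.3],[0,0,0,0,0,0,0.3],[0,0,0,0,0,0,0.3],[0,0,0,0,0,0,0.3]], force=40)

```text
time_s: 13.3
position: [0.5579, -0.0215, 0.1592]
tool_rot: [0.0, -0.295, 0.955, -0.0]
force: [0.9, -3.1, -0.3]
gripper_width: 0.035
gripper_force: 39.9
```

```bash
python3 - <<'E'
from h import *;from rig import *
s=state();print(s["position"],s["joints"][5],s["torque"],s["force"],s["gripper_width"],s["gripper_force"],togo(s,[.558,-.021,.160]))
R=Ro.from_quat(np.array(s["tool_rot"])[[1,2,3,0]]);print("tool frame F",R.inv().apply(s["force"]).round(2))
g=get_image("scene");np.savez("scene4.npz",**g)
cv2.imwrite("pics/d.png",cv2.resize(g["image"][165:225,285:357,::-1],(720,600),interpolation=cv2.INTER_CUBIC))
E
```

```text
[ 0.55789432 -0.02145342  0.15924653] -2.4117087052894255 [-0.52874727 -0.14577652 -0.02938452] [ 0.9105612  -3.10322543 -0.27086829] 0.03503252211742607 39.93808686733246 [-0.007  0.006 -0.015]
tool frame F [ 1.   -3.08  0.27]
```

View pics/d.png

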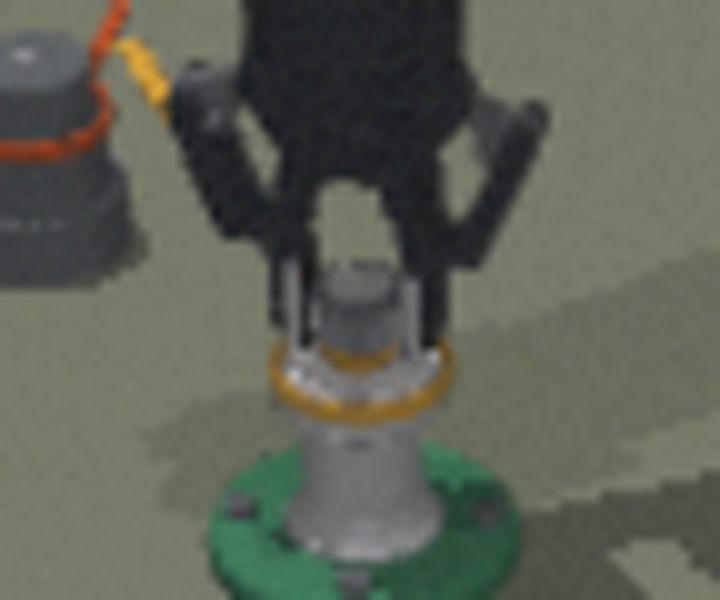

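drive_tool(motion=[[0,0,0,0,0,0,0.48],[0,0,0,0,0,0,0.48],[0,0.01,-0.05,0,0,0,0.48],[0,0,0,0,0,0,0.3],[0,0,0,0,0,0,0.3],[0,0,0,0,0,0,0.3],[0,0,0,0,0,0,0.3],[0,0,0,0,0,0,0.3]], force=60)

```text
time_s: 14.15
position: [0.5579, -0.0213, 0.1623]
tool_rot: [0.0, -0.295, 0.955, -0.001]
force: [-0.1, -6.1, 5.0]
gripper_width: 0.0343
gripper_force: 59.7
```

drive_tool(motion=[[0,0,0,0,0,0.5,0.3],[0,0,0.001,0,0,1,0.3],[0,0,0.001,0,0,1,0.3],[0,0,0.001,0,0,1,0.3],[0,0,0.001,0,0,1,0.3],[0,0,0.001,0,0,0.5,0.3],[0,0,0,0,0,0,0.3]])

```text
time_s: 14.85
position: [0.558, -0.0215, 0.162]
tool_rot: [0.001, -0.081, 0.997, -0.001]
force: [-0.3, -5.5, 4.7]
gripper_width: 0.0339
gripper_force: 59.9
```

```bash
cat > st.py <<'E'
from h import *;from rig import *
s=state();R=Ro.from_quat(np.array(s["tool_rot"])[[1,2,3,0]]);M=R.as_matrix()
print("pos",s["position"].round(4) if hasattr(s["position"],"round") else s["position"],"yawy",np.degrees(np.arctan2(M[1,1],M[0,1])).round(2),"j6",round(float(s["joints"][5]),4),"tz_world",np.round(s["torque"],3),"F",np.round(s["force"],2),"Ftool",R.inv().apply(s["force"]).round(2),s["gripper_width"],s["gripper_force"],"jt6",s["joint_torque"][5])
E
python3 st.py
```

```text
pos [ 0.558  -0.0215  0.162 ] yawy 99.33 j6 -1.9741 tz_world [-0.94   0.074 -0.076] F [-0.31 -5.55  4.7 ] Ftool [ 1.2  -5.43 -4.69] 0.03388047011660804 59.87712621688843 jt6 0.09146385127678514
```

drive_tool(motion=[[0,-0.02,0.001,0,0,0.5,0.3],[0,0,0.001,0,0,1,0.3],[0,0,0.001,0,0,1,0.3],[0,0,0.001,0,0,1,0.3],[0,0,0.001,0,0,1,0.3],[0,0,0.001,0,0,1,0.3],[0,0,0.001,0,0,0.5,0.3],[0,0,0,0,0,0,0.3]])

```text
time_s: 15.65
position: [0.5581, -0.022, 0.1617]
tool_rot: [0.001, 0.179, 0.984, -0.0]
force: [-1.3, -3.9, 4.6]
gripper_width: 0.0343
gripper_force: 60.0
```

```bash
python3 st.py
```

```text
pos [ 0.5581 -0.022   0.1617] yawy 69.33 j6 -1.4522 tz_world [-0.636  0.075 -0.086] F [-1.26 -3.88  4.58] Ftool [-0.19 -4.07 -4.58] 0.034343407152475205 59.95286285877228 jt6 0.0896133086644113
```

drive_tool(motion=[[0,-0.02,0.001,0,0,0.5,0.3],[0,0,0.001,0,0,1,0.3],[0,0,0.001,0,0,1,0.3],[0,0,0.001,0,0,1,0.3],[0,0,0.001,0,0,1,0.3],[0,0,0.001,0,0,1,0.3],[0,0,0.001,0,0,0.5,0.3],[0,0,0,0,0,0,0.3]])

```text
time_s: 16.45
position: [0.5578, -0.0225, 0.1614]
tool_rot: [0.001, 0.428, 0.904, 0.001]
force: [0.3, -0.4, 6.3]
gripper_width: 0.0342
gripper_force: 60.0
```

```bash
python3 st.py
```

```text
pos [ 0.5578 -0.0225  0.1614] yawy 39.32 j6 -0.9304 tz_world [-0.281 -0.007 -0.063] F [ 0.27 -0.38  6.28] Ftool [-0.48 -0.02 -6.28] 0.03416025732346758 59.964759349823 jt6 0.08777015609666705
```

drive_tool(motion=[[0,0,0.001,0,0,0.5,0.3],[0,0,0.001,0,0,1,0.3],[0,0,0.001,0,0,1,0.3],[0,0,0.001,0,0,1,0.3],[0,0,0.001,0,0,1,0.3],[0,0,0.001,0,0,0.5,0.3],[0,0,0,0,0,0,0.3]])

```text
time_s: 17.15
position: [0.5576, -0.0226, 0.1611]
tool_rot: [0.0, 0.613, 0.79, 0.0]
force: [-1.8, -2.8, 5.8]
gripper_width: 0.0339
gripper_force: 60.0
```

```bash
python3 st.py
```

```text
pos [ 0.5576 -0.0226  0.1611] yawy 14.32 j6 -0.494 tz_world [-0.405  0.109 -0.115] F [-1.81 -2.8   5.83] Ftool [-2.27 -2.44 -5.83] 0.03388852055676481 60.03073453903198 jt6 0.08763276971876621
```

drive_tool(motion=[[0,0,0.001,0,0,0.5,0.3],[0,0,0.001,0,0,1,0.3],[0,0,0.001,0,0,1,0.3],[0,0,0.001,0,0,1,0.3],[0,0,0.001,0,0,1,0.3],[0,0,0.001,0,0,0.5,0.3],[0,0,0,0,0,0,0.3]])

```text
time_s: 17.85
position: [0.5574, -0.0226, 0.1608]
tool_rot: [0.0, 0.77, 0.638, 0.0]
force: [-2.2, -2.8, 8.3]
gripper_width: 0.0338
gripper_force: 60.1
```

```bash
python3 st.py
```

```text
pos [ 0.5574 -0.0226  0.1608] yawy -10.67 j6 -0.0577 tz_world [-0.506  0.296 -0.058] F [-2.19 -2.77  8.29] Ftool [-3.13 -1.64 -8.29] 0.03381592685642307 60.1274836063385 jt6 0.08721729973331094
```

drive_tool(motion=[[0,0,0.001,0,0,0.5,0.3],[0,0,0.001,0,0,1,0.3],[0,0,0.001,0,0,1,0.3],[0,0,0.001,0,0,1,0.3],[0,0,0.001,0,0,1,0.3],[0,0,0.001,0,0,0.5,0.3],[0,0,0,0,0,0,0.3]])

```text
time_s: 18.55
position: [0.5572, -0.0225, 0.1605]
tool_rot: [-0.0, 0.89, 0.457, -0.0]
force: [-3.6, -1.7, 9.3]
gripper_width: 0.034
gripper_force: 60.2
```

```bash
python3 st.py
```

```text
pos [ 0.5572 -0.0225  0.1605] yawy -35.66 j6 0.3786 tz_world [-0.44   0.54  -0.069] F [-3.59 -1.73  9.35] Ftool [-3.5  -1.91 -9.35] 0.03398041815572845 60.23864507675171 jt6 0.08658849634230137
```

drive_tool(motion=[[0,0,0,0,0,0.5,0.3],[0,0,0.001,0,0,1,0.3],[0,0,0.001,0,0,1,0.3],[0,0,0.001,0,0,1,0.3],[0,0,0.001,0,0,0.5,0.3],[0,0,0,0,0,0,0.3]])

```text
time_s: 19.15
position: [0.5571, -0.0224, 0.1603]
tool_rot: [-0.0, 0.955, 0.295, -0.0]
force: [-4.4, -1.3, 9.2]
gripper_width: 0.0346
gripper_force: 60.3
```

```bash
python3 st.py
```

```text
pos [ 0.5571 -0.0224  0.1603] yawy -55.63 j6 0.7273 tz_world [-0.392  0.645  0.097] F [-4.44 -1.28  9.21] Ftool [-4.39 -1.46 -9.21] 0.03458187494275194 60.31894862651825 jt6 0.24956826120615005
```

drive_tool(motion=[[0,0,0,0,0,0.5,0.3],[0,0,0,0,0,0.5,0.3],[0,0,0,0,0,0,0.3]])

```text
time_s: 19.45
position: [0.557, -0.0223, 0.1602]
tool_rot: [0.0, 0.967, 0.256, -0.001]
force: [-3.7, -1.4, 8.8]
gripper_width: 0.034
gripper_force: 60.3
```

```bash
python3 st.py
```

```text
pos [ 0.557  -0.0223  0.1602] yawy -60.32 j6 0.8107 tz_world [-0.249  0.605  1.536] F [-3.69 -1.4   8.77] Ftool [-3.91 -0.61 -8.76] 0.03401079960128654 60.29253602027893 jt6 1.7109094932675362
```

drive_tool(motion=[[0,0,0,0,0,0,0.3],[0,0,0,0,0,-0.5,0.3],[0,0,0,0,0,0,0.3]])

```text
time_s: 19.75
position: [0.5571, -0.0224, 0.1603]
tool_rot: [0.0, 0.961, 0.277, -0.001]
force: [-4.3, -2.0, 8.2]
gripper_width: 0.0343
gripper_force: 60.3
```

```bash
python3 st.py
```

```text
pos [ 0.5571 -0.0224  0.1603] yawy -57.89 j6 0.7676 tz_world [-0.321  0.645  0.883] F [-4.31 -1.99  8.23] Ftool [-4.72 -0.61 -8.22] 0.03426448509365909 60.296863317489624 jt6 0.7095436379313469
```

drive_tool(motion=[[0,0,0,0,0,-0.5,0.3],[0,0,-0.001,0,0,-1,0.3],[0,0,-0.001,0,0,-1,0.3],[0,0,-0.001,0,0,-1,0.3],[0,0,-0.001,0,0,-1,0.3],[0,0,-0.001,0,0,-1,0.3],[0,0,-0.001,0,0,-1,0.3],[0,0,-0.001,0,0,-1,0.3],[0,0,-0.001,0,0,-1,0.3],[0,0,-0.001,0,0,-1,0.3],[0,0,0,0,0,-0.5,0.3],[0,0,0,0,0,0,0.3]])

```text
time_s: 20.95
position: [0.5574, -0.0226, 0.1608]
tool_rot: [0.0, 0.755, 0.656, 0.0]
force: [-3.4, -1.9, 7.0]
gripper_width: 0.0341
gripper_force: 60.2
```

```bash
python3 st.py
```

```text
pos [ 0.5574 -0.0226  0.1608] yawy -8.07 j6 -0.1029 tz_world [-0.414  0.369  0.087] F [-3.39 -1.88  6.98] Ftool [-2.34 -3.09 -6.98] 0.03413631618299384 60.19153118133545 jt6 -0.09512241929769516
```

drive_tool(motion=[[0,0,-0.001,0,0,-0.4,0.3],[0,0,-0.001,0,0,-1,0.3],[0,0,-0.001,0,0,-1,0.3],[0,0,-0.001,0,0,-1,0.3],[0,0,-0.001,0,0,-1,0.3],[0,0,-0.001,0,0,-1,0.3],[0,0,-0.001,0,0,-1,0.3],[0,0,-0.001,0,0,-1,0.3],[0,0,-0.001,0,0,-0.5,0.3],[0,0,0,0,0,-0.5,0.3],[0,0,0,0,0,0,0.3],[0,0,0,0,0,0,0.3]])

```text
time_s: 22.15
position: [0.5578, -0.0225, 0.1613]
tool_rot: [0.001, 0.47, 0.882, 0.0]
force: [-0.5, -2.2, 6.3]
gripper_width: 0.0341
gripper_force: 60.1
```

```bash
python3 st.py; python3 - <<'E'
from rig import *;import cv2
g=get_image("scene");cv2.imwrite("pics/e.png",cv2.resize(g["image"][165:225,285:357,::-1],(720,600),interpolation=cv2.INTER_CUBIC))
E
```

```text
pos [ 0.5578 -0.0225  0.1613] yawy 33.88 j6 -0.8353 tz_world [-0.325  0.039  0.017] F [-0.5  -2.2   6.26] Ftool [-1.55 -1.63 -6.26] 0.03411323275551966 60.06499707698822 jt6 0.050882091745734215
```

View pics/e.png

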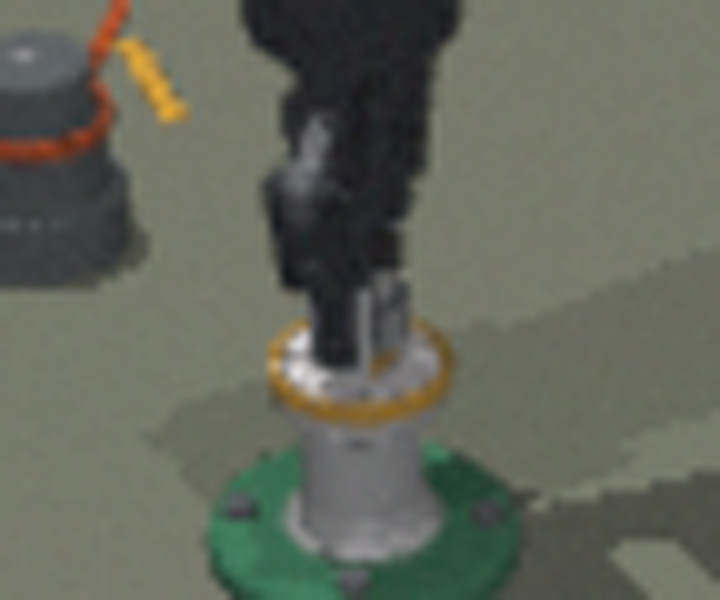

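The picture shows the bangle flat on the seat around (360, 365) of the crop, with the pads still closed on the cap at about 60 N. The tool has backed off 90° from the stop, so I'm handing in.

```bash
python3 -c "
from rig import *
print(finish_job())"
```

```text
the job is handed in; nothing more can be done
None
```

The job is handed in at about 22 s: the brass bangle is flat on the seat round the jaws, the cap was screwed to its stop and backed off a quarter turn (measured to about 1°), and the gripper still holds it at about 60 N.

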